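# Fetch the rear infusion bottle from under the canopy

## Task

The blue-labelled bottle is needed, but it lies at the back of the bottle channel, tucked under the canopy behind the green-labelled one. First lift the green-labelled bottle out of the way and lay it along the rails of the empty single cradle; then ease the blue-labelled bottle over the retaining rings on the rails, without forcing it, out from under the canopy, and stand it upright, cap up, inside the shallow blue tray. Set both bottles down gently, without dropping them, and leave the standing hand-gel bottle and brown bottle undisturbed.

Things in the scene. Friction and masses are not known exactly. Their poses are not given: they have to be found in the camera images.
- channel: White bottle channel, fixed. Origin on the worktop under the canopy's front lip, on the centre line; z up, -x to the open front end, +x to the closed back. Base plate 4 mm thick, 104 mm wide, x -188 to 136 mm. Two 12 mm round steel rails along x at y +-22 mm, tops at z 22 mm, x -188 to 131 mm, no stop at the front. Bottles lie on them in line, caps to -x; the canopy covers x 0 to 135 mm. Rings on the rails: see canopy_lip.
- canopy_lip (a point): Middle of the canopy's front lower edge, 90 mm above the worktop. Roof 4 mm thick, 96 mm wide; at the lip a 4 mm blue strip rises to 108 mm. Cheek walls at y +-44 to 48 mm start 50 mm behind the lip. 6 to 14 mm behind the lip each rail wears a square black ring 7 mm proud that stops the blue bottle's shoulder: lift the bottle 8 to 12 mm to pass; about 14 mm up it meets the roof.
- green_bottle: Infusion bottle, green label, 64 mm diameter, 131 mm long, 0.11 to 0.22 kg. Origin at the centre of its base, z along its axis to the cap. Full width up to z 82 mm; collar 36 mm wide at 104 to 108, cap 24 mm wide at 108 to 124. Starts lying in the open front of the channel, axis 47 mm above the worktop, base 10 to 40 mm ahead of the blue bottle's cap. Can be gripped round the body from above.
- green_mid (a point): Point on the green bottle's axis 40 mm from the base: the middle of its full-width body.
- blue_bottle: Infusion bottle, blue label, 62 mm diameter, 127 mm long, 0.11 to 0.22 kg. Origin at the centre of its base, z along its axis to the cap. Full width up to z 81 mm; collar 35 mm wide at 104 to 108, cap 24 mm wide at 108 to 124. Starts lying under the canopy, axis 46 mm above the worktop, only the cap standing out. Its base is clear of the canopy once drawn 115 mm towards -x of the channel.
- blue_cap (a point): Middle of the blue bottle's cap, on its axis 116 mm from the base. Starts 3 to 13 mm ahead of the canopy's lip: too close under the strip for a gripper coming straight down, but one leaning back from the canopy by 30 to 45 degrees can pinch the cap from both sides. Held so, the bottle comes upright with the gripper leaning 60 to 45 degrees; or lay it drawn out on the rails and regrasp it.
- cradle: White single cradle, fixed, empty, to the left or right of the channel. Origin on the worktop under its centre. Base plate 126 x 104 x 4 mm, two 12 mm steel rails along its x at y +-22 mm, 122 mm long, tops at z 22 mm. The green bottle is to lie along the rails, cap to either end, the middle of its body over the cradle's middle; its axis is then 47 mm above the worktop.
- prep_tray: Shallow blue tray, fixed, empty, on the side opposite the cradle; 140 (x) x 160 (y) x 16 mm, walls and floor 4 mm. Origin on the worktop under its centre; the inner floor is 4 mm above the worktop.
- gel_bottle: White pump bottle of hand gel, 65 x 66 x 187 mm, standing loose behind and to the right of the channel; origin under its middle. Leave alone.
- iodine_bottle: Brown bottle with yellow cap, 48 mm diameter, 105 mm tall, standing loose behind and to the left of the channel; origin under its centre. Leave alone.
Mind the look-alikes: they are no part of the job. What is shaped like the cradle but yellow is not meant.

How it is judged:
By the outcome, as a careful person would: the job done as asked, in the order asked, and still so for the second after the job is handed in, with the robot touching nothing.
It also fails if it takes over 64 s, if anything falls off the work surface, if the arm or the gripper's body presses on something with over 40 N, if the wrist force passes 120 N, or if a joint passes its speed limit or range.

## Robot

A 6-joint arm with a two-finger parallel gripper is mounted at the origin on a cart in front of the work surface, level with it; the furniture and walls round the work are solid. World frame = base frame: x ahead of the robot, y to its left, z up, the work surface at z = 0. Lengths are in m, angles in rad, forces in N, time in s.
With the tool pointing down it reaches from about 0.35 to 0.85 m from the base axis. Payload 8.1 kg.
Tool frame: the origin (TCP) lies at the very end of the fingers, on their centre line; the grasp point (between the pads) lies robot.hold_point_z behind it (robot.hold_point_z is the distance from the TCP to the grasp point, in m); z points along the fingers, y is the direction in which the jaws open and shut (so a half turn about z gives the same grasp; the last joint's range is limited). The gripper opens to 93 mm and grips with 3 to 60 N. Pads are 15 mm wide; open, the fingers measure 128 mm over their backs; the gripper's body (75 mm by 188 mm) begins 65 mm behind the grasp point.
Start: joints at [-1.277, 0.13, 1.488, -0, 1.523, -0.085], TCP at [0.222, -0.557, 0.219] pointing down, gripper open.
Joint ranges: [-2.96, 2.96], [-0.89, 2.26], [0.02, 2.5], [-1.34, 4.48], [0, 2.73], [-2.66, 2.66]. Speed limits (rad/s): [2.39, 2.39, 2.79, 3.14, 3.14, 3.14].

## Interface

Orientations are given as a rotation vector (axis times angle).
In Python, from plant import robot, cams gives the robot as it stands. The module is installed in compiled form; this text tells all that it offers.
- The arm moves only by the tool step_arm, never from a script. Its argument "deltas" is a list of rows, each an object with "offset": the shift along the tool's x, y, z in cm, a list of three; "roll": the turn about the tool's z in rad. In form: [{"offset": [x, y, z], "roll": roll}, ...]. A call has 1 to 12 rows; each row shifts and turns the commanded pose from where the row before left it, along the tool's axes as they then stand; what a row does not reach is not made up. A row lasts 1/8 s, in which the tool goes at most 62.5 mm and 10.7 degrees, less where a joint would pass 70% of its speed; a pose out of reach is approached as far as the arm can. A call with a gripper value outside its range is refused whole. "fingers" is the finger opening in cm, from 0 to 9.3, set as the call begins (left out, the last holds). The fingers move at their own pace and stop on an object; "grip_force" is the grip in N (left out, the last holds). Time passes only in rows, so rows that do not move let the fingers close. It gives the time, the measured TCP pose, the force and the opening at its end, in the units of the state.
- robot.read_state(): the state, without advancing time (a new reading comes with each control period).
- cams.read_camera(name): name is "scene" or "top"; returns a dict with "pixels" (420x560x3 uint8, red, green, blue), "fx", "fy", "cx", "cy" (pixels), "k1" (the pictures are not rectified: a ray, as slopes to the right and down, at radius r is drawn at 1 + k1 r^2 times it, then the intrinsics apply), "extrinsics" (4x4, takes a point from world to camera coordinates). Camera axes: x right, y down, z forward; pixel columns grow to the right and rows downward; lengths in m; the calibration is good to about 2 mm. A picture is of the moment at which its call begins. There is no depth.
- robot.close_job(): hands the job in, once; it reports no verdict.
Trained networks look in a picture, given as the dict that the camera call returned (one of the last four; its "shot" number tells which), for a name from the list of things; names that differ only in an ending like _2 or _b are one class to them, and where a whole thing is asked for, a point or a joint stands for the part that bears it (a point fixed in the world has none). Each returns a list of dicts, best first, with "score" (0 to 1); they miss things now and then, are a little off and sometimes report something else, mostly with a low value. They report only what shows in the picture. A call takes as long as a camera call. They do not tell look-alikes from the thing itself.
- cams.boxes_of(picture, thing): "xy" ([column, row] in pixels, amid what is visible of it).
- cams.silhouettes(picture, thing): "mask" (420x560 bool, what is visible of it) and "xy" ([column, row] in pixels, amid what is visible of it).
- cams.pinpoint(picture, thing): "xy" ([column, row] in pixels: a listed point, or the origin of a listed thing).
The state is a dict: "t": time; "q": joint angles; "dq": joint speeds; "joint_torque": joint torques, N m; "tool_pos": TCP position; "orientation": TCP orientation; "force": force on the tool from outside, world axes, zero at the start; "wrist_torque": the same for the moment, N m; "opening": finger opening in m.
Only numpy, scipy, OpenCV 4.12 (cv2) and the standard library are available. Lean on these libraries where they do the work, as an engineer would, in place of code of your own. Each camera call takes 0.05 s, during which the arm holds its last target. There are 200 camera calls.

## Working session

There is one attempt and no reset: what is moved stays moved. The work goes in short steps, Python scripts to look and compute and a tool call to move; the robot and the scene stay as the last step left them, time stands still between calls to the robot, and variables do not carry over. Pictures are saved under pics/ and viewed, about 8 in all and at most 12, crops included, and the job is handed in when it is done.

Besides the shell and the picture viewer there is one more tool, called as name(argument=value, ...) on one line, values as JSON. step_arm: Moves the arm, as the interface text tells. Its arguments: {"type":"object","properties":{"deltas":{"type":"array"},"fingers":{"type":"number"},"grip_force":{"type":"number"}},"required":["deltas"]}

```bash
mkdir -p pics
cat > h.py <<'E'
import numpy as np, cv2
from plant import robot, cams
from scipy.spatial.transform import Rotation as R
def ray(p,xy):
    d=np.array([(xy[0]-p["cx"])/p["fx"],(xy[1]-p["cy"])/p["fy"]]); u=d.copy()
    for _ in range(20): u=d/(1+p["k1"]*(u@u))
    E=np.array(p["extrinsics"]); c=-E[:3,:3].T@E[:3,3]
    v=E[:3,:3].T@np.array([u[0],u[1],1]); return c,v/np.linalg.norm(v)
def atz(p,xy,z):
    c,v=ray(p,xy); return c+v*(z-c[2])/v[2]
def tri(p1,a,p2,b):
    A=np.zeros((3,3));B=np.zeros(3)
    for p,x in((p1,a),(p2,b)):
        c,v=ray(p,x);M=np.eye(3)-np.outer(v,v);A+=M;B+=M@c
    return np.linalg.solve(A,B)
def proj(p,X):
    E=np.array(p["extrinsics"]);q=E[:3,:3]@np.array(X)+E[:3,3];u=q[:2]/q[2]
    u=u*(1+p["k1"]*(u@u));return np.array([u[0]*p["fx"]+p["cx"],u[1]*p["fy"]+p["cy"]])
def save(p,n): cv2.imwrite(f"pics/{n}.png",p["pixels"][:,:,::-1])
E
cat > m.py <<'E'
from h import *
np.set_printoptions(precision=4,suppress=True)
s=cams.read_camera("scene");t=cams.read_camera("top");save(s,"s0");save(t,"t0")
zs=dict(channel=0,canopy_lip=.09,green_bottle=.047,green_mid=.047,blue_bottle=.046,blue_cap=.046,cradle=0,prep_tray=0,gel_bottle=0,iodine_bottle=0)
for n,z in zs.items():
    a=cams.pinpoint(s,n);b=cams.pinpoint(t,n)
    for nm,p,l in(("s",s,a),("t",t,b)):
        for d in l[:3]: print(n,nm,round(d["score"],2),np.round(d["xy"],1),atz(p,d["xy"],z))
    if a and b: print("   tri",tri(s,a[0]["xy"],t,b[0]["xy"]))
print(robot.read_state(),robot.hold_point_z)
for p in(s,t):
    E=np.array(p["extrinsics"]);print(-E[:3,:3].T@E[:3,3])
cv2.imwrite("pics/both.png",np.hstack([cv2.resize(x["pixels"],None,fx=.714,fy=.714)[:,:,::-1] for x in(s,t)]))
E
python3 m.py
```

```text
channel s 0.92 [305.1 211. ] [ 0.5751 -0.0421  0.    ]
channel t 0.76 [295.6 219.2] [ 0.5821 -0.0409  0.    ]
   tri [ 0.58   -0.0429 -0.0028]
canopy_lip s 0.96 [301.1 179.2] [ 0.5939 -0.0417  0.09  ]
canopy_lip t 0.7 [294.3 212.6] [ 0.5854 -0.033   0.09  ]
   tri [ 0.5843 -0.0321  0.0998]
green_bottle s 0.77 [313.4 204.3] [ 0.5421 -0.0335  0.047 ]
green_bottle t 0.75 [293.6 234.6] [ 0.5325 -0.034   0.047 ]
   tri [ 0.5352 -0.0315  0.0514]
green_mid s 0.6 [324.9 213. ] [ 0.5017 -0.0297  0.047 ]
green_mid t 0.84 [288.7 247. ] [ 0.4987 -0.0214  0.047 ]
green_mid t 0.58 [163.7 260. ] [0.4563 0.3098 0.047 ]
green_mid t 0.51 [190.1 176.5] [0.6862 0.2537 0.047 ]
   tri [ 0.497  -0.0218  0.0549]
blue_bottle s 0.9 [277.7 177.3] [ 0.6826 -0.0474  0.046 ]
blue_bottle t 0.18 [293.4 231.3] [ 0.5416 -0.0334  0.046 ]
   tri [0.5642 0.0018 0.1281]
blue_cap s 0.94 [302.8 195.8] [ 0.5833 -0.0394  0.046 ]
blue_cap s 0.42 [384.3 191.8] [ 0.4537 -0.2028  0.046 ]
cradle s 0.97 [221.7 325.4] [0.4502 0.3183 0.    ]
cradle s 0.63 [243.6 247.4] [0.5824 0.1542 0.    ]
cradle t 0.85 [227.  217.8] [0.5812 0.152
[... 412 characters left out ...]
70.3 243.3] [0.7088 0.2714 0.    ]
iodine_bottle t 0.75 [192.  176.7] [0.6975 0.2574 0.    ]
iodine_bottle t 0.58 [371.3 256.2] [ 0.4833 -0.2536  0.    ]
   tri [ 0.7041  0.2648 -0.003 ]
{'t': 1.1, 'q': array([-1.2774,  0.1304,  1.4882, -0.    ,  1.523 , -0.0854]), 'dq': array([ 0.001 , -0.0006, -0.0001, -0.0007,  0.0003,  0.0001]), 'joint_torque': array([ -0.0011, -55.9772, -49.2069,   0.077 ,   0.0225,  -0.    ]), 'tool_pos': array([ 0.2219, -0.5575,  0.2186]), 'orientation': array([ 3.0854,  0.5914, -0.    ]), 'force': array([ 0.451 ,  0.9277, -0.3747]), 'wrist_torque': array([-0.008 ,  0.0164,  0.0542]), 'opening': 0.09285984102805564} 0.0188
[0.0542 0.547  0.6705]
[0.3842 0.0189 1.2597]
```

View pics/t0.png

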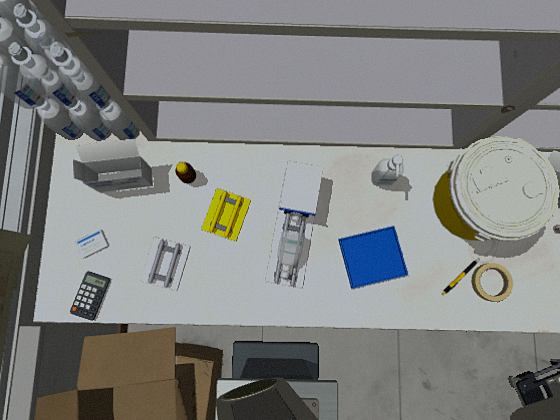

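View pics/s0.png

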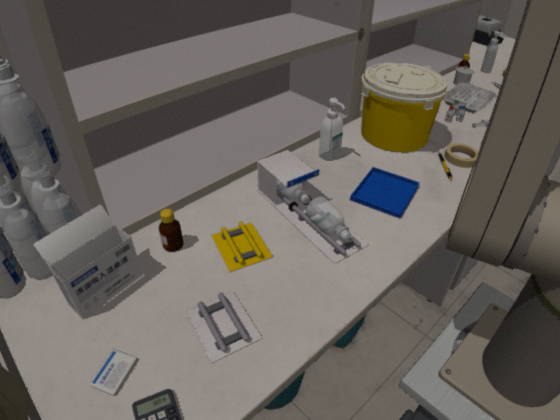

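The pixels show two candidates for the cradle: white at top (167,263) / scene (222,325), and yellow at top (227,215) / scene (243,247). The white one is meant, because yellow is excluded. The tray is at top (373,257), the channel at top (295,225), the gel bottle at (390,170), and the brown bottle at (185,172). Next come the yaw angles and an enlarged crop to confirm.

```bash
cat > m2.py <<'E'
from h import *
np.set_printoptions(precision=4,suppress=True)
s=cams.read_camera("scene");t=cams.read_camera("top")
def hsv(p): return cv2.cvtColor(p["pixels"],cv2.COLOR_RGB2HSV)
def quad(p,m,z,n):
    c=max(cv2.findContours(m.astype(np.uint8),cv2.RETR_EXTERNAL,cv2.CHAIN_APPROX_NONE)[0],key=cv2.contourArea)[:,0]
    W=np.array([atz(p,x,z)[:2] for x in c.astype(float)])*1000
    r=cv2.minAreaRect(W.astype(np.float32)); print(n,np.round(r[0],1),np.round(r[1],1),round(r[2],2))
for nm,p in(("s",s),("t",t)):
    H=hsv(p); blue=(abs(H[...,0].astype(int)-112)<15)&(H[...,1]>140)
    k,lab,st,ce=cv2.connectedComponentsWithStats(blue.astype(np.uint8))
    for i in range(1,k):
        if st[i,4]>40 and 230<ce[i][0]<430 and 140<ce[i][1]<300:
            print(nm,"blue",st[i],ce[i].round(1)); quad(p,lab==i,.016 if st[i,4]>1000 else .1,nm)
    for n,z in(("cradle",.022),("prep_tray",.016),("green_bottle",.047),("channel",.05),("blue_bottle",.046)):
        for d in cams.silhouettes(p,n)[:2]:
            print(n,nm,round(d["score"],2),np.round(d["xy"])); quad(p,d["mask"],z,n)
a=cv2.resize(t["pixels"][150:300,140:430],None,fx=2.75,fy=2.75,interpolation=cv2.INTER_CUBIC)
b1=cv2.resize(s["pixels"][145:265,245:375],None,fx=1.5,fy=1.5)
cv2.imwrite("pics/crop1.png",a[:,:,::-1])
E
python3 m2.py
```

```text
s blue [ 351  168   68   50 2011] [384.9 191.8]
s [ 475.4 -245.2] [139.5 170.3] 14.71
s blue [288 170  31  17 124] [302.3 177.8]
s [585.2 -39.9] [99.2 16.3] 80.62
cradle s 0.9 [219. 328.]
cradle [441.7 321.8] [103.1 132.7] 77.04
cradle s 0.79 [241. 247.]
cradle [579. 166.] [101.  136.1] 72.73
prep_tray s 0.85 [385. 189.]
prep_tray [ 475.3 -244.5] [143.  181.4] 14.22
green_bottle s 0.73 [327. 217.]
green_bottle [482.8 -21.4] [ 80. 163.] 78.09
channel s 0.61 [298. 203.]
channel [568.6 -43.1] [180.2 409.8] 79.78
channel s 0.16 [220. 327.]
channel [424.2 331.4] [ 97.7 126.5] 76.98
blue_bottle s 0.9 [292. 192.]
blue_bottle [612.3 -32.9] [78.8 89.6] 46.83
t blue [279 208  37   8  67] [296.9 211.4]
t [586.4 -39.2] [95.1  6.6] 81.32
t blue [ 339  226   69   62 2922] [372.7 256.7]
t [ 481.8 -254. ] [137.9 160. ] 14.72
cradle t 0.88 [163. 264.]
cradle [447.8 310.9] [104.7 128.8] 77.18
cradle t 0.62 [228. 213.]
cradle [589.3 153.2] [102.6 124.3] 72.96
prep_tray t 0.76 [370. 259.]
prep_tray [ 481.4 -252.3] [142.2 159.6] 14.64
green_bottle t 0.69 [188. 173.]
green_bottle [698.8 268.5] [63.4 55. ] 3.25
green_bottle t 0.67 [288. 249.]
green_bottle [479.7 -21.6] [ 63.8 126.9] 79.5
channel t 0.57 [298. 209.]
channel [565.7 -35.7] [103.4 337.9] 81.47
blue_bottle t 0.57 [293. 216.]
blue_bottle [583.7 -37. ] [16.6 16.4] 1.04
```

View pics/crop1.png

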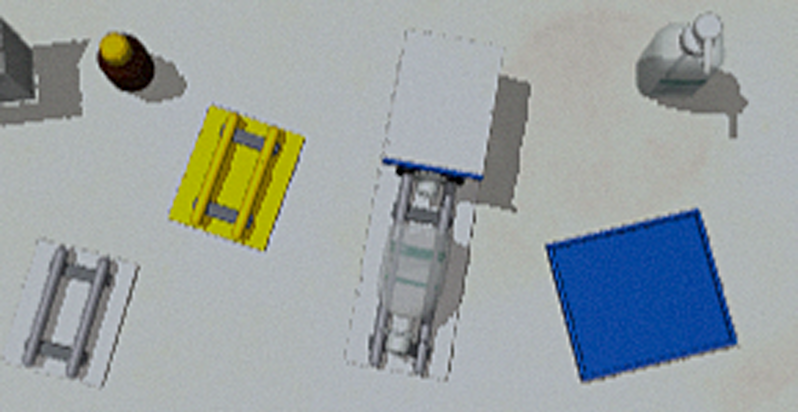

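The crop confirms the white cradle at crop (72,312), left of the channel, and the blue tray at crop (640,295), on the right. The yellow look-alike is at crop (237,177).

Measured poses:
- **Channel:** lip at about (0.585,-0.040), yaw about -9.3°. The strip from both cameras agrees within 1.5 mm.
- **Green mid:** about (0.500,-0.025).
- **Cradle:** about (0.451,0.317), yaw -12.9°.
- **Tray:** (0.4815,-0.253), yaw 14.7°.

Now turn the jaws and move over the green bottle.

step_arm(deltas=[{"offset": [0,0,0],"roll": 0.18},{"offset": [0,0,0],"roll": 0.18},{"offset": [0,0,0],"roll": 0.18},{"offset": [1,-3,0],"roll": 0}], fingers=9.3, grip_force=25)

```text
t: 2.2
tool_pos: [0.2358, -0.5302, 0.2184]
orientation: [3.131, -0.26, -0.0]
force: [0.2, -0.2, -0.4]
opening: 0.0933
```

step_arm(deltas=[{"offset": [1.6,-4.9,0],"roll": 0},{"offset": [1.6,-4.9,0],"roll": 0},{"offset": [1.6,-4.9,0],"roll": 0},{"offset": [1.6,-4.9,0],"roll": 0},{"offset": [1.6,-4.9,0],"roll": 0},{"offset": [1.6,-4.9,0],"roll": 0},{"offset": [1.6,-4.9,0],"roll": 0},{"offset": [1.6,-4.9,0],"roll": 0},{"offset": [1.6,-4.9,0],"roll": 0},{"offset": [1.6,-4.9,0],"roll": 0},{"offset": [1.6,-4.9,0],"roll": 0},{"offset": [0,0,0],"roll": 0}])

```text
t: 3.7
tool_pos: [0.4977, -0.0227, 0.2186]
orientation: [-3.131, 0.246, -0.0]
force: [-0.0, -0.5, -0.1]
opening: 0.0929
```

step_arm(deltas=[{"offset": [0,0.2,4],"roll": 0},{"offset": [0,0,4],"roll": 0},{"offset": [0,0,4],"roll": 0},{"offset": [0,0,3],"roll": 0},{"offset": [0,0,2],"roll": 0},{"offset": [0,0,1.8],"roll": 0},{"offset": [0,0,0],"roll": 0}])

```text
t: 4.58
tool_pos: [0.4952, -0.028, 0.0293]
orientation: [-3.131, 0.254, 0.004]
force: [0.2, -0.1, 0.1]
opening: 0.0933
```

step_arm(deltas=[{"offset": [0,0,0],"roll": 0},{"offset": [0,0,0],"roll": 0},{"offset": [0,0,0],"roll": 0},{"offset": [0,0,0],"roll": 0}], fingers=5, grip_force=25)

```text
t: 5.08
tool_pos: [0.4977, -0.0265, 0.0317]
orientation: [-3.129, 0.253, -0.004]
force: [0.8, 6.6, 4.3]
opening: 0.0625
```

step_arm(deltas=[{"offset": [0,0,-1],"roll": 0},{"offset": [0,0,-2],"roll": 0},{"offset": [0,0,-4],"roll": 0},{"offset": [0,0,-4],"roll": 0},{"offset": [0,0,0],"roll": 0}])

```text
t: 5.7
tool_pos: [0.4992, -0.0283, 0.1451]
orientation: [3.13, -0.253, 0.012]
force: [0.8, 0.2, -2.2]
opening: 0.0619
```

Run:
```python
from h import *
np.set_printoptions(precision=4,suppress=True)
s=cams.read_camera("scene");t=cams.read_camera("top");st=robot.read_state();print(st["t"],st["tool_pos"],st["orientation"],st["force"],st["wrist_torque"],st["opening"])
for n,z in(("blue_cap",.046),("canopy_lip",.09),("green_mid",.16),("green_bottle",.16),("channel",0)):
    a=cams.pinpoint(s,n);b=cams.pinpoint(t,n)
    for q,p,l in(("s",s,a),("t",t,b)):
        for d in l[:2]: print(n,q,round(d["score"],2),np.round(d["xy"],1),atz(p,d["xy"],z))
    if a and b: print("   tri",tri(s,a[0]["xy"],t,b[0]["xy"]))
c=lambda p,y,x:cv2.resize(p["pixels"][y:y+130,x:x+130],(390,390),interpolation=cv2.INTER_CUBIC)
cv2.imwrite("pics/g1.png",np.hstack([c(s,130,250),c(t,160,225)])[:,:,::-1])
```

```text
5.8 [ 0.4964 -0.0278  0.1406] [ 3.1311 -0.2529  0.0006] [-0.03   -0.0108 -2.1055] [ 0.1181  0.026  -0.0288] 0.062065861464835795
blue_cap s 0.73 [304.3 198. ] [ 0.5747 -0.0358  0.046 ]
canopy_lip s 0.67 [303.6 179.8] [ 0.5881 -0.0444  0.09  ]
canopy_lip t 0.52 [191.8 177.9] [0.6718 0.2407 0.09  ]
   tri [0.5361 0.1541 0.2683]
green_mid s 0.89 [328.6 171.9] [ 0.5068 -0.0346  0.16  ]
green_mid t 0.56 [292.9 238.7] [ 0.5086 -0.0275  0.16  ]
   tri [ 0.5059 -0.029   0.1637]
green_bottle s 0.65 [320.4 164.6] [ 0.5382 -0.0425  0.16  ]
green_bottle s 0.36 [327.7 169.3] [ 0.5147 -0.0406  0.16  ]
channel s 0.7 [299.9 198.2] [ 0.6204 -0.0696  0.    ]
channel s 0.6 [300.9 211.7] [ 0.5804 -0.0323  0.    ]
```

View pics/g1.png

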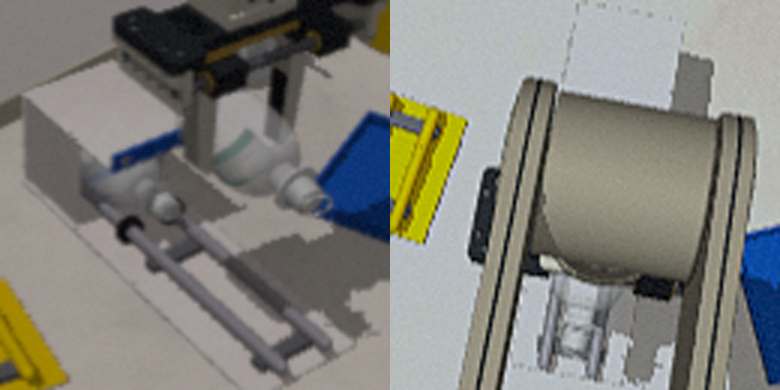

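The view shows the green bottle hanging level in the jaws. The blue cap stands out of the canopy at about scene (304,198). The jaws hold green about 7 mm cap-side of its mid-body, so I offset the placing for that and carry it to the white cradle.

step_arm(deltas=[{"offset": [-0.6,-2,0],"roll": 0.064},{"offset": [-1.6,-4,0],"roll": 0},{"offset": [-1.6,-4,0],"roll": 0},{"offset": [-1.6,-4,0],"roll": 0},{"offset": [-1.6,-4,0],"roll": 0},{"offset": [-1.6,-4,0],"roll": 0},{"offset": [-1.6,-4,0],"roll": 0},{"offset": [-1.6,-4,0],"roll": 0},{"offset": [-1,-2.5,0],"roll": 0},{"offset": [0,0,0],"roll": 0},{"offset": [0,0,0],"roll": 0}])

```text
t: 7.68
tool_pos: [0.443, 0.3171, 0.1404]
orientation: [3.121, -0.352, -0.0]
force: [-0.9, -0.6, -1.9]
opening: 0.0622
```

Run:
```python
from h import *
np.set_printoptions(precision=4,suppress=True)
s=cams.read_camera("scene");t=cams.read_camera("top");st=robot.read_state();print(st["t"],st["tool_pos"],st["orientation"],st["force"],st["opening"])
z=st["tool_pos"][2]+.0188
for n,z in(("cradle",0),("green_mid",z),("green_bottle",z)):
    a=cams.pinpoint(s,n);b=cams.pinpoint(t,n)
    for q,p,l in(("s",s,a),("t",t,b)):
        for d in l[:2]: print(n,q,round(d["score"],2),np.round(d["xy"],1),atz(p,d["xy"],z))
```

```text
7.775 [0.4432 0.3167 0.1406] [ 3.1212 -0.3545 -0.    ] [-0.5942 -0.0423 -2.2825] 0.06213202623866202
cradle s 0.81 [221.5 323.9] [0.4532 0.3166 0.    ]
cradle s 0.77 [242.3 248.3] [0.5822 0.1582 0.    ]
cradle t 0.86 [160.6 263.3] [0.4499 0.329  0.    ]
cradle t 0.73 [228.2 213.7] [0.593  0.1495 0.    ]
green_mid s 0.62 [220.5 324.6] [0.3584 0.3731 0.1594]
green_mid s 0.57 [215.7 269.3] [0.4493 0.3138 0.1594]
green_mid t 0.51 [149.8 259.9] [0.4491 0.3161 0.1594]
green_bottle s 0.81 [206.7 258.8] [0.4788 0.3109 0.1594]
green_bottle t 0.61 [157. 248.] [0.4781 0.301  0.1594]
green_bottle t 0.29 [371.  254.7] [ 0.4743 -0.2184  0.1594]
```

step_arm(deltas=[{"offset": [0.15,-0.25,2],"roll": 0},{"offset": [0,0,3],"roll": 0},{"offset": [0,0,3],"roll": 0},{"offset": [0,0,1.5],"roll": 0},{"offset": [0,0,0.7],"roll": 0},{"offset": [0,0,0.3],"roll": 0},{"offset": [0,0,0.2],"roll": 0},{"offset": [0,0,0],"roll": 0}])

```text
t: 9.07
tool_pos: [0.4455, 0.32, 0.0344]
orientation: [-3.121, 0.353, -0.002]
force: [-0.3, -0.2, -1.6]
opening: 0.0622
```

step_arm(deltas=[{"offset": [0,0,0.1],"roll": 0},{"offset": [0,0,0.1],"roll": 0},{"offset": [0,0,0],"roll": 0}])

```text
t: 9.45
tool_pos: [0.4454, 0.3199, 0.0329]
orientation: [-3.121, 0.353, -0.001]
force: [-3.6, -2.7, 6.3]
opening: 0.0625
```

Contact: vertical force went from -2 to +6 N. Now open the jaws and retreat.

step_arm(deltas=[{"offset": [0,0,0],"roll": 0},{"offset": [0,0,0],"roll": 0},{"offset": [0,0,0],"roll": 0},{"offset": [0,0,-2],"roll": 0},{"offset": [0,0,-4],"roll": 0},{"offset": [0,0,-5],"roll": 0},{"offset": [2.5,3,-3],"roll": 0},{"offset": [2.5,4,-2],"roll": 0},{"offset": [0,0,0],"roll": 0}], fingers=8.2)

```text
t: 10.58
tool_pos: [0.4803, 0.2384, 0.194]
orientation: [-3.12, 0.358, -0.006]
force: [-0.8, -0.3, -1.1]
opening: 0.0816
```

Run:
```python
from h import *
np.set_printoptions(precision=4,suppress=True)
s=cams.read_camera("scene");t=cams.read_camera("top");st=robot.read_state();print(st["t"],st["tool_pos"],st["orientation"],st["force"],st["opening"])
for n,z in(("green_mid",.047),("green_bottle",.047),("blue_cap",.046),("blue_bottle",.046),("canopy_lip",.09)):
    a=cams.pinpoint(s,n);b=cams.pinpoint(t,n)
    for q,p,l in(("s",s,a),("t",t,b)):
        for d in l[:2]: print(n,q,round(d["score"],2),np.round(d["xy"],1),atz(p,d["xy"],z))
for d in cams.silhouettes(t,"green_bottle")[:2]:
    c=np.argwhere(d["mask"])[:,::-1].astype(float);W=np.array([atz(t,x,.047)[:2] for x in c]);print(d["score"],cv2.minAreaRect((W*1000).astype(np.float32)))
c=lambda p,y,x,n:cv2.resize(p["pixels"][y:y+n,x:x+n],(390,390),interpolation=cv2.INTER_CUBIC)
cv2.imwrite("pics/g2.png",np.hstack([c(s,160,260,80),c(t,170,250,80)])[:,:,::-1])
cv2.imwrite("pics/g3.png",np.hstack([c(s,260,160,130),c(t,200,110,130)])[:,:,::-1])
cv2.imwrite("pics/g23.png",np.vstack([cv2.imread("pics/g2.png"),cv2.imread("pics/g3.png")])[:, :][::1])
x=cv2.imread("pics/g23.png");cv2.imwrite("pics/g23.png",cv2.resize(x,(600,600)))
```

```text
10.675 [0.4781 0.2402 0.1915] [-3.1209  0.3552  0.0002] [-0.0994  0.2106  0.1261] 0.08199582852272162
green_mid s 0.81 [221.1 309.7] [0.4502 0.3145 0.047 ]
green_bottle s 0.83 [212.7 297.3] [0.4836 0.3089 0.047 ]
green_bottle t 0.92 [168.  253.5] [0.4737 0.2997 0.047 ]
blue_cap t 0.56 [295.3 218.1] [ 0.5779 -0.0379  0.046 ]
blue_bottle s 0.78 [274.  175.4] [ 0.6955 -0.0461  0.046 ]
canopy_lip s 0.89 [301.7 180.3] [ 0.5898 -0.0396  0.09  ]
canopy_lip s 0.19 [303.7 198.8] [0.537  0.0083 0.09  ]
canopy_lip t 0.56 [296.5 210.4] [ 0.5914 -0.0386  0.09  ]
0.56 ((410.77825927734375, 321.2489013671875), (94.0946044921875, 57.835933685302734), 6.090285301208496)
```

View pics/g23.png

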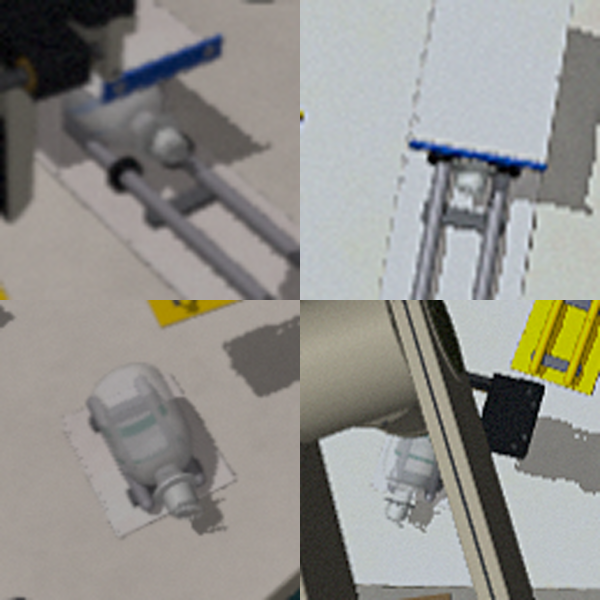

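The upper crops show the blue cap ahead of the strip, at about top (295,222), between the rings. The lower crops show the green bottle lying along the white cradle. Next, compute the cap end and the rail line.

Run:
```python
from h import *
np.set_printoptions(precision=4,suppress=True)
t=cams.read_camera("top")
f=lambda u,v:(250+u/3.75,170+v/3.75)
for n,u,v,z in(("strip c",478,153,.104),("stripL",411,144,.104),("stripR",546,164,.104),("cap end",468,208,.046),("cap top",470,172,.058),("railL",417,297,.016),("railR",481,297,.016),("railL2",437,200,.018),("railR2",500,200,.018),("ringR",512,166,.029),("ringL",440,158,.029)):
    print(n,atz(t,f(u,v),z))
im=t["pixels"].astype(int)
```

```text
strip c [ 0.5933 -0.2489  0.104 ]
stripL [ 0.5985 -0.2023  0.104 ]
stripR [ 0.5868 -0.296   0.104 ]
cap end [ 0.5632 -0.2544  0.046 ]
cap top [ 0.5876 -0.2535  0.058 ]
railL [ 0.5005 -0.2225  0.016 ]
railR [ 0.5017 -0.2697  0.016 ]
railL2 [ 0.5727 -0.2377  0.018 ]
railR2 [ 0.5739 -0.2846  0.018 ]
ringR [ 0.5978 -0.2913  0.029 ]
ringL [ 0.6024 -0.2381  0.029 ]
```

Run:
```python
from h import *
np.set_printoptions(precision=4,suppress=True)
t=cams.read_camera("top")
f=lambda u,v:(250+(u-300)/3.75-.4,170+v/3.75-.4)
for n,u,v,z in(("strip c",478,153,.104),("stripL",411,144,.104),("stripR",546,164,.104),("cap end",468,208,.046),("cap top",470,172,.058),("railL",417,297,.016),("railR",481,297,.016),("railL2",437,200,.018),("railR2",500,200,.018),("ringR",512,166,.029),("ringL",440,158,.029)):
    print(n,atz(t,f(u,v),z))
```

```text
strip c [ 0.589  -0.0394  0.104 ]
stripL [0.5941 0.0071 0.104 ]
stripR [ 0.5825 -0.0867  0.104 ]
cap end [ 0.5587 -0.0358  0.046 ]
cap top [ 0.5831 -0.0362  0.058 ]
railL [ 0.4962 -0.0008  0.016 ]
railR [ 0.4973 -0.0478  0.016 ]
railL2 [ 0.5681 -0.014   0.018 ]
railR2 [ 0.5693 -0.0606  0.018 ]
ringR [ 0.5932 -0.0684  0.029 ]
ringL [ 0.5978 -0.0152  0.029 ]
```

step_arm(deltas=[{"offset": [1.2,2.2,0],"roll": -0.064},{"offset": [2.5,4.7,0],"roll": 0},{"offset": [2.5,4.7,0],"roll": 0},{"offset": [2.5,4.7,0],"roll": 0},{"offset": [2.5,4.7,0],"roll": 0},{"offset": [2.5,4.7,0],"roll": 0},{"offset": [0,0,0],"roll": 0},{"offset": [0,0,0],"roll": 0}], fingers=6)

```text
t: 12.32
tool_pos: [0.5703, -0.0357, 0.1914]
orientation: [-3.131, 0.254, 0.001]
force: [0.8, -0.4, 0.5]
opening: 0.0602
```

step_arm(deltas=[{"offset": [0.2,0.15,2.5],"roll": 0},{"offset": [0,0,2.5],"roll": 0},{"offset": [0,0,2],"roll": 0},{"offset": [0,0,0.7],"roll": 0},{"offset": [0,0,0.7],"roll": 0},{"offset": [0,0,0.7],"roll": 0},{"offset": [0,0,0],"roll": 0}])

```text
t: 13.2
tool_pos: [0.5722, -0.0377, 0.1004]
orientation: [-3.131, 0.253, 0.001]
force: [0.6, 0.3, 0.6]
opening: 0.06
```

Run:
```python
from h import *
np.set_printoptions(precision=4,suppress=True)
s=cams.read_camera("scene");st=robot.read_state();print(st["t"],st["tool_pos"],st["orientation"],st["force"],st["opening"])
cv2.imwrite("pics/b1.png",cv2.resize(s["pixels"][130:230,240:370],(780,600),interpolation=cv2.INTER_CUBIC)[:,:,::-1])
```

```text
13.25 [ 0.5724 -0.0377  0.1008] [-3.1314  0.2531 -0.0002] [-0.604  -0.6159  1.1066] 0.05983022864045782
```

View pics/b1.png

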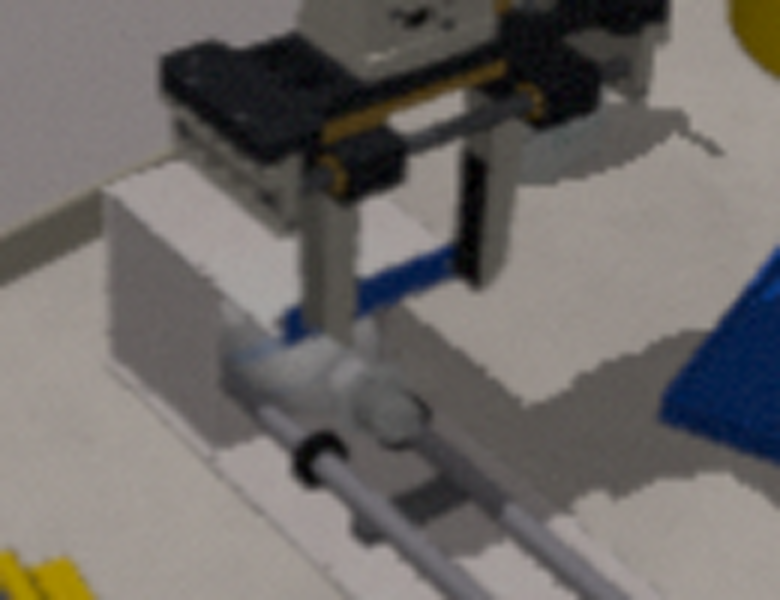

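The crop shows both fingers just ahead of the blue strip with no contact, and the cap below between them. Descend slowly, watching the force.

step_arm(deltas=[{"offset": [0,0,0.8],"roll": 0},{"offset": [0,0,0.8],"roll": 0},{"offset": [0,0,0.8],"roll": 0},{"offset": [0,0,0.8],"roll": 0},{"offset": [0,0,0.8],"roll": 0},{"offset": [0,0,0],"roll": 0}])

```text
t: 14.0
tool_pos: [0.5715, -0.0376, 0.0596]
orientation: [-3.131, 0.253, 0.003]
force: [-0.2, 0.4, 0.3]
opening: 0.0602
```

step_arm(deltas=[{"offset": [0,0,0.8],"roll": 0},{"offset": [0,0,0.7],"roll": 0},{"offset": [0,0,0.6],"roll": 0},{"offset": [0,0,0.5],"roll": 0},{"offset": [0,0,0],"roll": 0}])

```text
t: 14.62
tool_pos: [0.5718, -0.0376, 0.034]
orientation: [-3.131, 0.253, 0.002]
force: [0.4, 0.5, 0.9]
opening: 0.0602
```

step_arm(deltas=[{"offset": [0,0,0],"roll": 0},{"offset": [0,0,0],"roll": 0},{"offset": [0,0,0],"roll": 0},{"offset": [0,0,0],"roll": 0},{"offset": [0,0,0],"roll": 0}], fingers=1.5, grip_force=40)

```text
t: 15.25
tool_pos: [0.5723, -0.0376, 0.0347]
orientation: [-3.131, 0.253, -0.0]
force: [0.3, -0.8, -0.6]
opening: 0.0224
```

step_arm(deltas=[{"offset": [0,0,0],"roll": 0},{"offset": [0,0,-0.5],"roll": 0},{"offset": [0,0,-0.5],"roll": 0},{"offset": [0,0,0],"roll": 0}], grip_force=58)

```text
t: 15.75
tool_pos: [0.5727, -0.0377, 0.0453]
orientation: [3.131, -0.253, 0.001]
force: [-1.2, -0.0, -1.6]
opening: 0.022
```

Run:
```python
from h import *
np.set_printoptions(precision=4,suppress=True)
s=cams.read_camera("scene");st=robot.read_state();print(st["t"],st["tool_pos"],st["force"],st["wrist_torque"],st["opening"])
cv2.imwrite("pics/b2.png",cv2.resize(s["pixels"][150:230,260:364],(780,600),interpolation=cv2.INTER_CUBIC)[:,:,::-1])
```

```text
15.8 [ 0.5725 -0.0377  0.045 ] [-0.0442 -0.2338 -0.1267] [0.0052 0.108  0.0017] 0.021910894681925766
```

View pics/b2.png

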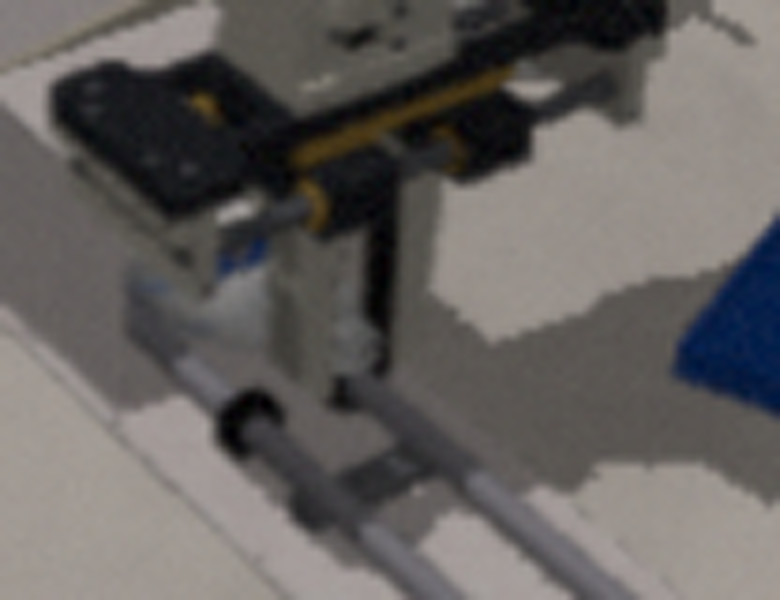

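The view shows the fingers pinching the cap, with the bottle raised clear of the ring. Wrist moment is 0.11 N m, so it carries the bottle. Pull out gently and watch the force.

step_arm(deltas=[{"offset": [-0.5,0,0],"roll": 0},{"offset": [-0.8,0,0],"roll": 0},{"offset": [-0.8,0,0],"roll": 0},{"offset": [0,0,0],"roll": 0}])

```text
t: 16.3
tool_pos: [0.5507, -0.0341, 0.0445]
orientation: [-3.131, 0.253, 0.001]
force: [0.6, -0.3, -1.3]
opening: 0.022
```

step_arm(deltas=[{"offset": [-0.8,0,0],"roll": 0},{"offset": [-0.8,0,0],"roll": 0},{"offset": [-0.8,0,0],"roll": 0},{"offset": [0,0,0],"roll": 0}])

```text
t: 16.8
tool_pos: [0.527, -0.0305, 0.0446]
orientation: [3.131, -0.253, -0.001]
force: [-1.3, -1.2, -1.0]
opening: 0.0219
```

Run:
```python
from h import *
np.set_printoptions(precision=4,suppress=True)
s=cams.read_camera("scene");t=cams.read_camera("top");st=robot.read_state();print(st["t"],st["tool_pos"],st["force"],st["wrist_torque"],st["opening"])
for n in("blue_cap","blue_bottle"):
  for d in cams.pinpoint(s,n)[:2]: print(n,d["score"],d["xy"],atz(s,d["xy"],.056))
c=lambda p,y,x,n:cv2.resize(p["pixels"][y:y+n,x:x+n],(390,390),interpolation=cv2.INTER_CUBIC)
cv2.imwrite("pics/b3.png",np.hstack([c(s,160,265,80),c(t,185,250,80)])[:,:,::-1])
```

```text
16.9 [ 0.5276 -0.0306  0.0447] [-0.1683 -0.6699  0.3707] [-0.1874  0.3497 -0.0786] 0.02213782163238079
blue_cap 0.69 [312.8, 204.6] [ 0.5352 -0.0232  0.056 ]
blue_bottle 0.7 [286.6, 182.1] [ 0.6419 -0.0402  0.056 ]
```

View pics/b3.png

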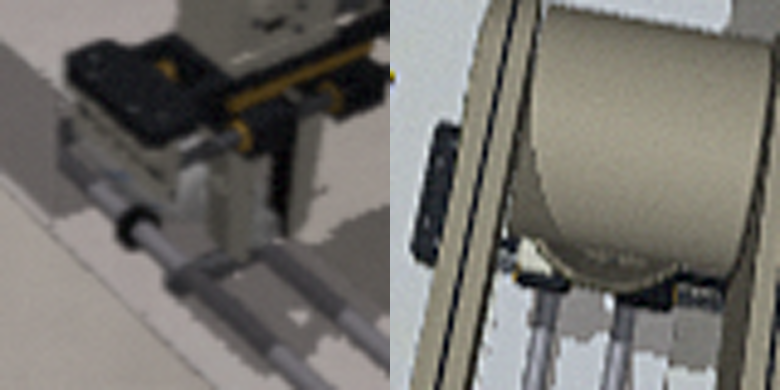

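The scene crop shows the cap in the fingers and the shoulder already ahead of the left ring at about crop (135,225). Forces are near zero, so continue.

step_arm(deltas=[{"offset": [-0.8,0,0],"roll": 0},{"offset": [-0.8,0,0],"roll": 0},{"offset": [0,0,0],"roll": 0},{"offset": [0,0,0],"roll": 0}])

```text
t: 17.5
tool_pos: [0.5118, -0.0278, 0.0446]
orientation: [3.131, -0.253, -0.001]
force: [-1.0, -0.2, 0.1]
opening: 0.022
```

Run:
```python
from h import *
np.set_printoptions(precision=4,suppress=True)
F=[];T=[]
for i in range(4):
    s=cams.read_camera("scene");st=robot.read_state();F.append(st["force"]);T.append(st["wrist_torque"])
print(st["t"],st["tool_pos"],np.mean(F,0),np.mean(T,0),np.std(T,0))
for n in("blue_cap","blue_bottle"):
  for d in cams.pinpoint(s,n)[:2]: print(n,d["score"],d["xy"],atz(s,d["xy"],.056))
```

```text
17.7 [ 0.5121 -0.0279  0.0446] [-1.1704 -0.8175 -0.0429] [-0.0953  0.2465 -0.0814] [0.0149 0.0257 0.0293]
blue_cap 0.63 [316.2, 208.2] [ 0.5207 -0.0193  0.056 ]
blue_bottle 0.51 [291.3, 181.5] [ 0.6356 -0.0508  0.056 ]
```

Fz is about 0, so the body rides on the rings while the jaws steady the cap. I'll pull 2 cm more, set the cap end down softly and regrasp round the body.

step_arm(deltas=[{"offset": [-0.7,0,0],"roll": 0},{"offset": [-0.7,0,0],"roll": 0},{"offset": [-0.7,0,0],"roll": 0},{"offset": [0,0,0.3],"roll": 0},{"offset": [0,0,0.3],"roll": 0},{"offset": [0,0,0],"roll": 0},{"offset": [0,0,0],"roll": 0}])

```text
t: 18.68
tool_pos: [0.4912, -0.0245, 0.0385]
orientation: [-3.131, 0.253, 0.001]
force: [-2.1, -0.1, 0.6]
opening: 0.0223
```

```bash
cat > f.py <<'E'
from h import *
import sys
np.set_printoptions(precision=4,suppress=True)
F=[];T=[]
for i in range(4):
    s=cams.read_camera("scene" if i<3 else "top");st=robot.read_state();F.append(st["force"]);T.append(st["wrist_torque"])
    if i==2: S=s
print(st["t"],st["tool_pos"],st["orientation"],np.mean(F,0),np.mean(T,0),st["opening"])
z=float(sys.argv[1])
for n in("blue_cap","blue_bottle"):
  for q,p in(("s",S),("t",s)):
    for d in cams.pinpoint(p,n)[:2]: print(n,q,d["score"],d["xy"],atz(p,d["xy"],z))
c=lambda p,y,x,n:cv2.resize(p["pixels"][y:y+n,x:x+n],(390,390),interpolation=cv2.INTER_CUBIC)
if len(sys.argv)>2:
    a=list(map(int,sys.argv[3:8]));cv2.imwrite(f"pics/{sys.argv[2]}.png",np.hstack([c(S,a[1],a[0],a[4]),c(s,a[3],a[2],a[4])])[:,:,::-1])
E
python3 f.py .05
```

```text
18.875 [ 0.4914 -0.0245  0.0387] [-3.1314  0.2529  0.0001] [-2.4268  0.4378  0.8066] [ 0.047   0.3244 -0.039 ] 0.021473230554443463
blue_cap s 0.47 [326.0, 214.5] [ 0.4942 -0.0248  0.05  ]
blue_bottle s 0.69 [294.5, 186.1] [ 0.6218 -0.0487  0.05  ]
```

step_arm(deltas=[{"offset": [0,0,0.2],"roll": 0},{"offset": [0,0,0.2],"roll": 0},{"offset": [0,0,0],"roll": 0},{"offset": [0,0,0],"roll": 0}], grip_force=4)

```text
t: 19.58
tool_pos: [0.4913, -0.0245, 0.0346]
orientation: [-3.131, 0.253, 0.0]
force: [-0.8, 0.2, -0.2]
opening: 0.0231
```

```bash
python3 f.py .046
```

```text
19.775 [ 0.4913 -0.0245  0.0347] [-3.1314  0.2529  0.0001] [-1.6023  0.5233 -0.4156] [ 0.0672  0.2441 -0.0029] 0.023524054543310552
blue_cap s 0.66 [322.4, 216.1] [ 0.499  -0.0181  0.046 ]
```

step_arm(deltas=[{"offset": [0,0,0],"roll": 0},{"offset": [0,0,0],"roll": 0},{"offset": [0,0,0],"roll": 0},{"offset": [0,0,-2],"roll": 0},{"offset": [0,0,-3],"roll": 0},{"offset": [0,0,-3],"roll": 0},{"offset": [0,0,-4],"roll": 0},{"offset": [-4,-3,-3],"roll": 0},{"offset": [-5,-5,0],"roll": 0},{"offset": [0,-5,0],"roll": 0},{"offset": [0,0,0],"roll": 0}], fingers=7)

```text
t: 21.35
tool_pos: [0.4279, 0.1143, 0.1851]
orientation: [-3.131, 0.246, -0.002]
force: [0.4, 0.1, -0.3]
opening: 0.0698
```

```bash
python3 f.py .046 b4 260 160 250 190 80
python3 - <<'E'
from h import *
t=cams.read_camera("top")
for d in cams.silhouettes(t,"blue_bottle")[:2]:
    c=np.argwhere(d["mask"])[:,::-1].astype(float);W=np.array([atz(t,x,.046)[:2] for x in c]);print(d["score"],cv2.minAreaRect((W*1000).astype(np.float32)))
E
```

```text
21.55 [0.4283 0.1108 0.1845] [ 3.1308 -0.254  -0.0005] [ 0.0875 -0.2588 -0.042 ] [ 0.0482  0.02   -0.0048] 0.06999712998070676
blue_cap s 0.97 [321.5, 219.1] [ 0.4934 -0.0087  0.046 ]
blue_cap s 0.49 [388.2, 193.6] [ 0.4426 -0.2039  0.046 ]
blue_cap t 0.82 [289.5, 250.6] [ 0.4892 -0.0238  0.046 ]
blue_bottle s 0.64 [297.6, 188.1] [ 0.6142 -0.0524  0.046 ]
blue_bottle t 0.92 [298.2, 204.2] [ 0.6166 -0.0452  0.046 ]
0.92 ((541.2443237304688, -33.059967041015625), (63.451473236083984, 109.22454833984375), 81.01361846923828)
0.55 ((478.8333435058594, -246.16122436523438), (142.8980712890625, 159.60589599609375), 14.641526222229004)
```

View pics/b4.png

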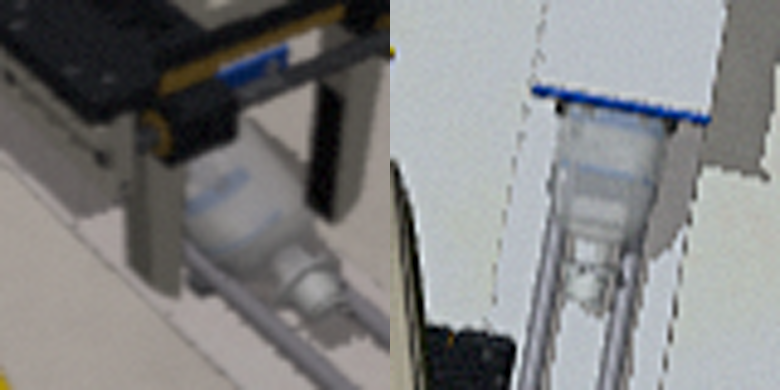

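The crops show the body about 60 mm clear of the lip and the cap at about top (290,250). The bottle rests on rails and rings. Next, regrasp round the body about 69 mm from the base, near (0.538,-0.032).

step_arm(deltas=[{"offset": [1.7,1.5,0],"roll": 0},{"offset": [3.3,3.1,0],"roll": 0},{"offset": [3.3,3.1,0],"roll": 0},{"offset": [3.2,3.1,0],"roll": 0},{"offset": [1.6,1.5,0],"roll": 0},{"offset": [0,0,0],"roll": 0},{"offset": [0,0,4],"roll": 0},{"offset": [0,0,3],"roll": 0},{"offset": [0,0,2],"roll": 0},{"offset": [0,0,0],"roll": 0}], fingers=8.6)

```text
t: 23.1
tool_pos: [0.5356, -0.0298, 0.0928]
orientation: [-3.131, 0.252, 0.006]
force: [-0.8, -0.2, 0.1]
opening: 0.0859
```

step_arm(deltas=[{"offset": [0.15,0.2,2],"roll": 0},{"offset": [0,0,2],"roll": 0},{"offset": [0,0,1.3],"roll": 0},{"offset": [0,0,0.9],"roll": 0},{"offset": [0,0,0],"roll": 0}])

```text
t: 23.72
tool_pos: [0.5386, -0.0329, 0.0325]
orientation: [-3.131, 0.253, 0.001]
force: [-0.0, 0.1, -0.1]
opening: 0.086
```

step_arm(deltas=[{"offset": [0,0,0],"roll": 0},{"offset": [0,0,0],"roll": 0},{"offset": [0,0,0],"roll": 0},{"offset": [0,0,0],"roll": 0}], fingers=5, grip_force=30)

```text
t: 24.22
tool_pos: [0.5393, -0.0326, 0.033]
orientation: [-3.131, 0.253, -0.001]
force: [0.8, 3.0, 1.5]
opening: 0.0556
```

```bash
python3 f.py .046 b5 260 150 250 190 80
```

```text
24.425 [ 0.5393 -0.0327  0.033 ] [-3.1309  0.2527 -0.0011] [0.9447 3.4558 2.5735] [ 0.7143 -0.1573  0.0505] 0.056133011915744255
blue_cap s 0.92 [321.3, 217.3] [ 0.4979 -0.013   0.046 ]
blue_cap s 0.29 [220.5, 326.7] [0.4223 0.3373 0.046 ]
blue_cap t 0.41 [290.1, 250.3] [ 0.4901 -0.0254  0.046 ]
blue_bottle s 0.95 [297.3, 186.2] [ 0.6203 -0.0575  0.046 ]
```

View pics/b5.png

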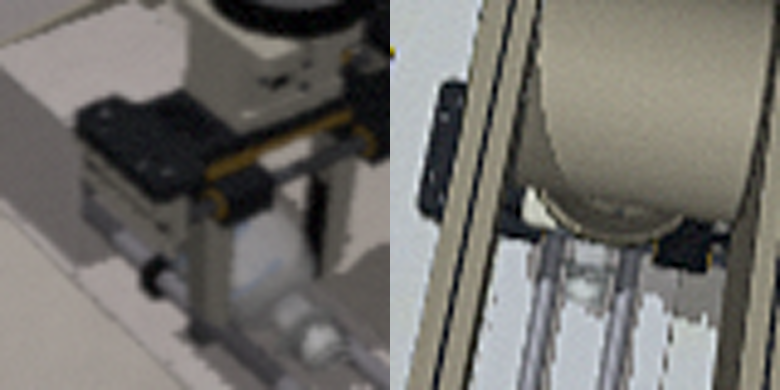

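The fingers close to only 56 mm on a 62 mm body, so the grip looks too high on the cylinder. Reopen, go 5 mm lower and grip again.

step_arm(deltas=[{"offset": [0,0,0],"roll": 0},{"offset": [0,0,0],"roll": 0},{"offset": [0,0,0.5],"roll": 0},{"offset": [0,0,0],"roll": 0}], fingers=7.5)

```text
t: 25.12
tool_pos: [0.5381, -0.0332, 0.0268]
orientation: [3.131, -0.253, -0.002]
force: [-0.6, 0.9, -0.0]
opening: 0.0748
```

step_arm(deltas=[{"offset": [0,0,0],"roll": 0},{"offset": [0,0,0],"roll": 0},{"offset": [0,0,0],"roll": 0},{"offset": [0,0,0],"roll": 0}], fingers=5)

```text
t: 25.62
tool_pos: [0.5391, -0.0326, 0.0278]
orientation: [-3.131, 0.253, -0.001]
force: [1.0, 4.4, 0.2]
opening: 0.056
```

step_arm(deltas=[{"offset": [0,0,-0.4],"roll": 0},{"offset": [0,0,-0.4],"roll": 0},{"offset": [0,0,0],"roll": 0}], grip_force=40)

```text
t: 26.0
tool_pos: [0.5389, -0.0333, 0.0358]
orientation: [3.131, -0.253, 0.0]
force: [1.0, -0.9, -3.0]
opening: 0.056
```

```bash
python3 f.py .054
```

```text
26.2 [ 0.5389 -0.0332  0.0356] [ 3.1313 -0.2531 -0.    ] [ 0.0355 -0.0323 -1.8264] [ 0.0539  0.0682 -0.0025] 0.05594745736946442
blue_cap s 0.74 [295.4, 184.9] [ 0.6202 -0.0501  0.054 ]
blue_cap s 0.58 [323.8, 218.0] [ 0.4867 -0.0082  0.054 ]
blue_cap t 0.57 [291.7, 249.0] [ 0.4929 -0.0293  0.054 ]
blue_bottle s 0.71 [296.1, 185.5] [ 0.6172 -0.0496  0.054 ]
blue_bottle t 0.16 [291.9, 247.8] [ 0.4961 -0.0298  0.054 ]
blue_bottle t 0.16 [371.8, 260.0] [ 0.469  -0.2431  0.054 ]
```

The full weight (1.8 N) is now carried. Ease it out from under the canopy.

step_arm(deltas=[{"offset": [-0.6,0,0],"roll": 0},{"offset": [-0.9,0,0],"roll": 0},{"offset": [-1,0,0],"roll": 0},{"offset": [-1,0,0],"roll": 0},{"offset": [-1.2,0,0],"roll": 0},{"offset": [-1.4,0,0],"roll": 0},{"offset": [-1.4,0,0],"roll": 0},{"offset": [0,0,0],"roll": 0}])

```text
t: 27.4
tool_pos: [0.4638, -0.0208, 0.0355]
orientation: [-3.131, 0.253, 0.001]
force: [0.3, 0.8, -2.1]
opening: 0.0557
```

step_arm(deltas=[{"offset": [0,0,-1.5],"roll": 0},{"offset": [0,0,-3],"roll": 0},{"offset": [0,0,-3],"roll": 0},{"offset": [0,0,-1.5],"roll": 0},{"offset": [0,0,0],"roll": 0},{"offset": [0,0,0],"roll": 0}])

```text
t: 28.15
tool_pos: [0.4643, -0.0209, 0.1246]
orientation: [-3.131, 0.253, 0.002]
force: [-0.5, 0.0, -1.6]
opening: 0.0559
```

```bash
python3 f.py .145 b6 265 120 240 190 120
```

```text
28.35 [ 0.4641 -0.0209  0.1245] [-3.1312  0.253   0.0033] [ 0.2843  0.5537 -1.624 ] [ 0.0569  0.0665 -0.0418] 0.055487394410800944
blue_cap s 0.9 [348.8, 204.6] [0.4154 0.0055 0.145 ]
blue_cap t 0.63 [283.7, 277.7] [ 0.4144 -0.0074  0.145 ]
blue_bottle s 0.69 [318.2, 171.8] [ 0.5363 -0.0346  0.145 ]
```

View pics/b6.png

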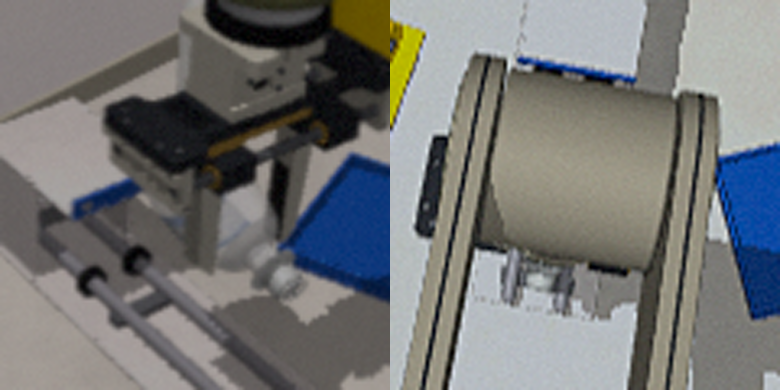

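The crops show the blue bottle held clear of the canopy, cap at about scene (349,205), level within what I can see. The moves cannot tilt the tool, so I'll carry the bottle to the tray with its base towards the tray's right wall. There I'll lever it upright against that wall with a light grip.

step_arm(deltas=[{"offset": [0,0,0],"roll": 0.165},{"offset": [0,0,0],"roll": 0.165},{"offset": [0,0,0],"roll": 0.165},{"offset": [0,0,0],"roll": 0.165},{"offset": [0,0,0],"roll": 0.165},{"offset": [0,0,0],"roll": 0.165},{"offset": [0,0,0],"roll": 0.165},{"offset": [0,0,0],"roll": 0}])

```text
t: 29.55
tool_pos: [0.4616, -0.0368, 0.1253]
orientation: [-2.489, 1.886, 0.013]
force: [-0.9, -0.3, -2.1]
opening: 0.0553
```

step_arm(deltas=[{"offset": [2.5,0.4,0],"roll": 0},{"offset": [4.3,0.8,0],"roll": 0},{"offset": [4.3,0.8,0],"roll": 0},{"offset": [4.3,0.8,0],"roll": 0},{"offset": [4.3,0.8,0],"roll": 0},{"offset": [2,0.4,0],"roll": 0},{"offset": [0,0,0],"roll": 0},{"offset": [0,0,0],"roll": 0}])

```text
t: 30.55
tool_pos: [0.4821, -0.2545, 0.1208]
orientation: [-2.49, 1.884, 0.015]
force: [-0.4, -0.4, -2.2]
opening: 0.0557
```

```bash
cat >> f.py <<'E'
a=cams.pinpoint(S,"blue_cap");b=cams.pinpoint(s,"blue_cap")
if a and b: print("tri cap",tri(S,a[0]["xy"],s,b[0]["xy"]))
a=cams.pinpoint(S,"blue_bottle");b=cams.pinpoint(s,"blue_bottle")
if a and b: print("tri base",tri(S,a[0]["xy"],s,b[0]["xy"]))
r=R.from_rotvec(st["orientation"]).as_matrix();c0=np.array([.4815,-.253]);u=np.array([-.2538,.9673]);d=st["tool_pos"][:2]-c0
print("yaw",np.degrees(np.arctan2(r[1,0],r[0,0])),"w",d@u,"lat",d@np.array([u[1],-u[0]]))
E
python3 f.py .142 b7 330 120 320 190 120
```

```text
30.75 [ 0.4823 -0.2548  0.1212] [-2.4913  1.8835  0.0132] [ 0.0125  0.3889 -1.6322] [ 0.1526 -0.0111  0.0139] 0.0555361928226785
blue_cap t 0.61 [365.3, 257.2] [ 0.4693 -0.208   0.142 ]
blue_bottle s 0.93 [401.8, 132.0] [ 0.5121 -0.3395  0.142 ]
yaw -74.17810932852416 w -0.001936431279668477 lat 0.0003523074727878714
```

step_arm(deltas=[{"offset": [-1.2,0,1],"roll": 0.02},{"offset": [0,0,3],"roll": 0},{"offset": [0,0,3],"roll": 0},{"offset": [0,0,1.5],"roll": 0},{"offset": [0,0,0.6],"roll": 0},{"offset": [0,0,0.3],"roll": 0},{"offset": [0,0,0],"roll": 0},{"offset": [0,0,0],"roll": 0}])

```text
t: 32.15
tool_pos: [0.4799, -0.2428, 0.0282]
orientation: [-2.471, 1.91, 0.011]
force: [0.4, 0.3, -1.4]
opening: 0.0556
```

```bash
python3 f.py .045
```

```text
32.35 [ 0.4795 -0.2426  0.0277] [-2.4711  1.9101  0.0125] [ 0.1043 -0.1001 -1.4179] [ 0.1326 -0.0296  0.0099] 0.05534386646694306
blue_cap s 0.87 [376.3, 193.1] [ 0.4652 -0.1844  0.045 ]
blue_cap t 0.66 [353.5, 261.3] [ 0.4649 -0.1959  0.045 ]
blue_bottle s 0.96 [393.6, 165.9] [ 0.5052 -0.321   0.045 ]
tri cap [ 0.4681 -0.1958  0.0367]
yaw -75.40141072039746 w 0.010563698915250996 lat 0.0007527026585081555
```

The cap triangulates about 10 mm below the axis, so the bottle hangs slightly cap-down, as it was gripped on the ring. I'll lighten the grip and lower it so the tray floor levels it.

step_arm(deltas=[{"offset": [0,0,0.3],"roll": 0},{"offset": [0,0,0.3],"roll": 0},{"offset": [0,0,0],"roll": 0}], grip_force=7)

```text
t: 33.12
tool_pos: [0.4793, -0.2422, 0.0211]
orientation: [-2.471, 1.91, 0.014]
force: [0.1, -0.1, 0.8]
opening: 0.0566
```

```bash
python3 f.py .04
```

```text
33.325 [ 0.4794 -0.2424  0.0214] [-2.4713  1.9101  0.0131] [ 0.204  -0.0719 -0.4929] [ 0.1333 -0.0691 -0.0089] 0.056997083160697924
blue_cap s 0.79 [375.9, 191.4] [ 0.4734 -0.1953  0.04  ]
blue_cap t 0.69 [355.4, 262.7] [ 0.4616 -0.2018  0.04  ]
blue_cap t 0.69 [165.5, 251.4] [0.4797 0.3084 0.04  ]
blue_bottle s 0.81 [393.8, 171.3] [ 0.4933 -0.306   0.04  ]
blue_bottle s 0.71 [174.7, 244.1] [0.6611 0.282  0.04  ]
tri cap [ 0.4673 -0.1982  0.0408]
yaw -75.39747935885939 w 0.010743595109582086 lat 0.0006660293610649876
```

step_arm(deltas=[{"offset": [0,0,0.2],"roll": 0},{"offset": [0,0,0.2],"roll": 0},{"offset": [0,0,0],"roll": 0}], grip_force=5)

```text
t: 34.1
tool_pos: [0.48, -0.242, 0.0177]
orientation: [-2.471, 1.909, 0.012]
force: [1.2, 3.1, 3.3]
opening: 0.0565
```

```bash
python3 f.py .036
```

```text
34.3 [ 0.4798 -0.2422  0.0176] [-2.471   1.9097  0.0124] [1.4131 2.4697 3.9247] [ 0.594  -0.2969  0.0563] 0.05632923903106006
blue_cap s 0.78 [376.5, 195.1] [ 0.4658 -0.1885  0.036 ]
blue_cap s 0.56 [213.9, 296.3] [0.4915 0.3016 0.036 ]
blue_cap t 0.71 [351.5, 262.9] [ 0.4611 -0.192   0.036 ]
blue_bottle s 0.64 [393.4, 171.4] [ 0.4966 -0.3102  0.036 ]
tri cap [ 0.4636 -0.1906  0.0356]
yaw -75.39004934082118 w 0.010884924062693386 lat 0.0011243094893589936
```

The bottle now lies level on the tray floor (cap z 36 mm, axis 35 mm). Slide it softly towards the right wall to find the base by touch.

step_arm(deltas=[{"offset": [0,0,-0.1],"roll": 0},{"offset": [0.5,0,0],"roll": 0},{"offset": [0.5,0,0],"roll": 0},{"offset": [0,0,0],"roll": 0}], grip_force=10)

```text
t: 35.2
tool_pos: [0.4816, -0.2526, 0.0178]
orientation: [-2.471, 1.911, 0.014]
force: [0.2, -0.3, -0.6]
opening: 0.0564
```

step_arm(deltas=[{"offset": [0.3,0,0],"roll": 0},{"offset": [0.2,0,0],"roll": 0},{"offset": [0,0,0],"roll": 0}])

```text
t: 35.58
tool_pos: [0.4831, -0.2569, 0.018]
orientation: [-2.471, 1.91, 0.014]
force: [-0.1, 0.5, 0.1]
opening: 0.0563
```

step_arm(deltas=[{"offset": [0.3,0,0],"roll": 0},{"offset": [0,0,0],"roll": 0}])

```text
t: 35.83
tool_pos: [0.4833, -0.2574, 0.0177]
orientation: [-2.47, 1.908, 0.02]
force: [-2.9, 11.7, 7.0]
opening: 0.0568
```

Contact at 12 N: the base is at the wall and the grasp sits about 71 mm from the base, as planned. Now lever it up, pushing in and raising, with a light grip.

step_arm(deltas=[{"offset": [0.12,0,-0.25],"roll": 0},{"offset": [0.12,0,-0.3],"roll": 0},{"offset": [0.12,0,-0.3],"roll": 0},{"offset": [0.12,0,-0.3],"roll": 0},{"offset": [0.16,0,-0.27],"roll": 0},{"offset": [0.16,0,-0.27],"roll": 0},{"offset": [0,0,0],"roll": 0}], grip_force=6)

```text
t: 36.7
tool_pos: [0.4851, -0.2652, 0.0344]
orientation: [-2.47, 1.908, 0.02]
force: [-2.8, 12.1, 4.9]
opening: 0.0574
```

```bash
python3 f.py .055
```

```text
36.9 [ 0.4851 -0.2651  0.0341] [-2.4701  1.9079  0.0206] [-2.8986 12.31    5.7016] [2.1624 0.4378 0.0782] 0.05767579158181785
blue_cap s 0.87 [380.6, 179.8] [ 0.4844 -0.2272  0.055 ]
blue_cap t 0.47 [364.0, 257.8] [ 0.4742 -0.2222  0.055 ]
blue_bottle s 0.66 [394.9, 170.5] [ 0.483  -0.2911  0.055 ]
blue_bottle s 0.66 [304.3, 180.6] [ 0.6167 -0.0789  0.055 ]
blue_bottle t 0.66 [366.0, 258.9] [ 0.4714 -0.2275  0.055 ]
tri cap [ 0.4763 -0.219   0.0629]
tri base [ 0.4593 -0.2228  0.1013]
yaw -75.36146961656873 w -0.012568618573963413 lat 0.0003848410470524691
```

Rotation follows: cap at z 63 mm, about 14°. Continue the arc.

step_arm(deltas=[{"offset": [0.19,0,-0.29],"roll": 0},{"offset": [0.19,0,-0.29],"roll": 0},{"offset": [0.19,0,-0.29],"roll": 0},{"offset": [0.19,0,-0.27],"roll": 0},{"offset": [0.19,0,-0.27],"roll": 0},{"offset": [0.19,0,-0.27],"roll": 0},{"offset": [0,0,0],"roll": 0}])

```text
t: 38.17
tool_pos: [0.4888, -0.2789, 0.0517]
orientation: [-2.471, 1.91, 0.014]
force: [-0.9, 4.5, 3.9]
opening: 0.0577
```

```bash
python3 f.py .07
```

```text
38.375 [ 0.4887 -0.2786  0.0513] [-2.4709  1.9096  0.0144] [-1.5229  5.6878  4.7545] [1.0206 0.2158 0.0293] 0.05787056407377242
blue_cap s 0.7 [219.9, 312.0] [0.4331 0.3276 0.07  ]
blue_cap s 0.67 [388.3, 165.2] [ 0.4988 -0.2784  0.07  ]
blue_cap t 0.51 [292.8, 217.3] [ 0.576  -0.0301  0.07  ]
blue_cap t 0.48 [374.5, 255.9] [ 0.4788 -0.2469  0.07  ]
blue_bottle s 0.89 [395.6, 167.0] [ 0.4805 -0.2859  0.07  ]
tri cap [ 0.7296  0.0336 -0.5017]
yaw -75.38915298203341 w -0.026567083965552407 lat 0.0004292432246074265
```

step_arm(deltas=[{"offset": [0.22,0,-0.2],"roll": 0},{"offset": [0.22,0,-0.2],"roll": 0},{"offset": [0.22,0,-0.18],"roll": 0},{"offset": [0.22,0,-0.18],"roll": 0},{"offset": [0.22,0,-0.16],"roll": 0},{"offset": [0.22,0,-0.12],"roll": 0},{"offset": [0.22,0,-0.1],"roll": 0},{"offset": [0.22,0,-0.1],"roll": 0},{"offset": [0.22,0,-0.08],"roll": 0},{"offset": [0,0,0],"roll": 0}])

```text
t: 40.02
tool_pos: [0.4939, -0.2991, 0.0647]
orientation: [-2.471, 1.91, 0.012]
force: [-0.7, 1.8, 6.0]
opening: 0.058
```

```bash
sed -i 's/^a=cams.pinpoint(S,"blue_cap");b=.*/near=lambda l:[d for d in l if 320<d["xy"][0]<430]\na=near(cams.pinpoint(S,"blue_cap"));b=near(cams.pinpoint(s,"blue_cap"))/' f.py; python3 f.py .12 b7 330 120 320 190 120
```

```text
40.225 [ 0.4938 -0.2989  0.0646] [-2.4713  1.9102  0.0124] [-0.4843  2.619   5.8982] [0.5808 0.0541 0.0098] 0.05765114226631002
blue_cap s 0.9 [392.3, 148.0] [ 0.5008 -0.2848  0.12  ]
blue_cap t 0.55 [390.7, 253.1] [ 0.4829 -0.2768  0.12  ]
blue_bottle s 0.65 [397.5, 167.1] [ 0.4416 -0.2197  0.12  ]
blue_bottle t 0.43 [389.6, 252.1] [ 0.4853 -0.2741  0.12  ]
tri cap [ 0.4868 -0.2708  0.1314]
tri base [ 0.4846 -0.2909  0.0665]
yaw -75.39972307008361 w -0.04748184201037164 lat 0.0002631812759488185
```

Tilt is now about 58°. Lift 5 mm, bring it inwards, then finish by dragging and pressing the base edge on the floor.

step_arm(deltas=[{"offset": [0,0,-0.4],"roll": 0},{"offset": [0,0,-0.4],"roll": 0},{"offset": [-1,0,0],"roll": 0},{"offset": [-1.5,0,0],"roll": 0},{"offset": [-1.5,0,0],"roll": 0},{"offset": [-1.2,0,0],"roll": 0},{"offset": [0,0,0],"roll": 0}], grip_force=14)

```text
t: 41.5
tool_pos: [0.4802, -0.2472, 0.0731]
orientation: [-2.472, 1.908, 0.014]
force: [0.5, 0.1, -1.3]
opening: 0.0568
```

```bash
python3 f.py .12
```

```text
41.7 [ 0.4806 -0.2487  0.0733] [-2.4712  1.9103  0.0127] [ 0.0689  0.1861 -1.5345] [0.1326 0.0008 0.0116] 0.057151780952677714
blue_cap s 0.69 [389.4, 159.8] [ 0.4738 -0.232   0.12  ]
blue_cap s 0.68 [172.3, 243.7] [0.5881 0.3184 0.12  ]
blue_cap t 0.53 [369.3, 255.6] [ 0.4752 -0.2226  0.12  ]
blue_bottle s 0.57 [389.1, 174.4] [ 0.4379 -0.1785  0.12  ]
blue_bottle t 0.42 [191.1, 176.3] [0.6686 0.237  0.12  ]
tri cap [ 0.4722 -0.223   0.1252]
tri base [0.4449 0.1359 0.3707]
yaw -75.40628946214557 w 0.004340611940764724 lat 0.00022126155043798837
```

step_arm(deltas=[{"offset": [0,0,0.6],"roll": 0},{"offset": [0,0,0.4],"roll": 0},{"offset": [0,0,0.2],"roll": 0},{"offset": [0.2,0,0],"roll": 0},{"offset": [0.3,0,0],"roll": 0},{"offset": [0.3,0,0],"roll": 0},{"offset": [0.3,0,0],"roll": 0},{"offset": [0,0,0],"roll": 0}], grip_force=5)

```text
t: 43.1
tool_pos: [0.4844, -0.2598, 0.0624]
orientation: [-2.471, 1.91, 0.009]
force: [-1.1, 1.4, 8.5]
opening: 0.0561
```

```bash
python3 f.py .12
```

```text
43.3 [ 0.4844 -0.2596  0.0624] [-2.4712  1.9099  0.0089] [-0.6181  0.5611  8.3586] [0.1501 0.1429 0.0076] 0.05592673238766125
blue_cap s 0.56 [395.8, 146.8] [ 0.498  -0.2968  0.12  ]
blue_cap t 0.17 [297.9, 211.3] [ 0.5839 -0.0408  0.12  ]
blue_bottle s 0.67 [384.4, 188.9] [ 0.4125 -0.123   0.12  ]
blue_bottle t 0.67 [300.5, 211.6] [ 0.5833 -0.0475  0.12  ]
blue_bottle t 0.66 [368.6, 256.9] [ 0.4719 -0.2208  0.12  ]
tri base [ 0.493  -0.0804  0.1392]
yaw -75.39332138357118 w -0.007091708810496586 lat 0.0011805779177840793
```

```bash
cat > th.py <<'E'
from h import *
s=cams.read_camera("scene");st=robot.read_state()
u=np.array([-.2538,.9673,0]);n=np.array([.9673,.2538,0]);P=st["tool_pos"]+np.array([0,0,.018])
print(st["t"],st["tool_pos"].round(4),st["force"].round(1),st["opening"].round(4))
for k in("blue_cap","blue_bottle"):
  for d in cams.pinpoint(s,k)[:3]:
    if not 330<d["xy"][0]<450: continue
    c,v=ray(s,d["xy"]);X=c+v*((P-c)@n)/(v@n);a,b=(X-P)@u*1000,(X-P)[2]*1000
    print(k,round(d["score"],2),d["xy"],"along",round(a,1),"up",round(b,1),"ang",np.degrees(np.arctan2(b,a)).round(0))
E
python3 th.py
python3 - <<'E'
import sys;sys.path.insert(0,'.')
from h import *
s=cams.read_camera("scene");t=cams.read_camera("top")
c=lambda p,y,x,n:cv2.resize(p["pixels"][y:y+n,x:x+n],(390,390),interpolation=cv2.INTER_CUBIC)
cv2.imwrite("pics/b8.png",np.hstack([c(s,120,340,90),c(t,210,320,90)])[:,:,::-1])
for p in(s,t):
  for d in cams.silhouettes(p,"blue_bottle")[:2]:
    ys,xs=np.where(d["mask"]);print(d["score"],d["xy"],xs.min(),xs.max(),ys.min(),ys.max(),len(xs))
E
```

```text
0.79 [389.8, 171.2] 375 401 143 191 765
0.7 [303.3, 204.9] 257 367 151 263 5123
0.63 [161.0, 268.6] 147 175 248 295 900
0.51 [368.4, 252.7] 364 375 244 262 163Traceback (most recent call last):
  File "th.py", line 4, in <module>
    print(st["t"],st["tool_pos"].round(4),st["force"].round(1),st["opening"].round(4))
                                                               ^^^^^^^^^^^^^^^^^^^
AttributeError: 'float' object has no attribute 'round'
```

```bash
sed -i 's/st\["opening"\].round(4)/st["opening"]/' th.py; python3 th.py
```

```text
44.0 [ 0.4844 -0.2595  0.0624] [-1.   0.6  7.5] 0.05596512553499389
blue_cap 0.59 [394.4, 147.1] along -9.2 up 55.5 ang 99.0
blue_bottle 0.9 [384.1, 189.9] along 5.2 up -72.1 ang -86.0
```

View pics/b8.png

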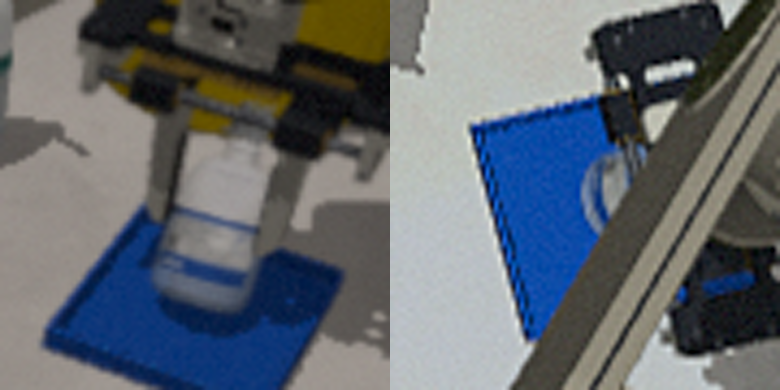

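The crop shows the bottle standing nearly upright in the tray, cap up, leaning slightly past vertical. I have now viewed 12 pictures, so the remaining checks are numeric. Lower it so the base seats flat.

step_arm(deltas=[{"offset": [-0.1,0,0.15],"roll": 0},{"offset": [-0.1,0,0.15],"roll": 0},{"offset": [-0.1,0,0.15],"roll": 0},{"offset": [0,0,0],"roll": 0}], grip_force=4)

```text
t: 44.6
tool_pos: [0.4835, -0.2562, 0.0577]
orientation: [-2.471, 1.91, 0.01]
force: [-1.2, 0.2, 7.2]
opening: 0.0566
```

```bash
python3 th.py
```

```text
44.65 [ 0.4834 -0.2563  0.0577] [-2.   1.2  7.7] 0.056788048095539785
blue_cap 0.7 [385.0, 191.8] along -12.5 up -83.1 ang -99.0
blue_cap 0.56 [394.2, 147.2] along -10.1 up 61.3 ang 99.0
blue_bottle 0.88 [381.8, 188.6] along 30.2 up -44.5 ang -56.0
```

```bash
cat > ax.py <<'E'
from h import *
for nm in("scene","top"):
    s=cams.read_camera(nm);st=robot.read_state()
    for d in cams.silhouettes(s,"blue_bottle")[:2]:
        if not 330<d["xy"][0]<440: continue
        ys,xs=np.where(d["mask"]);rows=range(ys.min(),ys.max()+1,5)
        print(nm,round(d["score"],2),len(xs),[(int(r),int(xs[ys==r].min()),int(xs[ys==r].max())) for r in rows if (ys==r).any()])
    for k in("blue_cap","blue_bottle"):
        print(k,[(round(q["score"],2),q["xy"]) for q in cams.pinpoint(s,k)[:3] if 330<q["xy"][0]<440])
    for b in([.4834,-.2563],[.486,-.265],[.489,-.275]): print(b,[proj(s,[*b,z]).round(1).tolist() for z in(.004,.12,.131)])
print(st["t"],st["tool_pos"],st["force"])
E
python3 ax.py
```

```text
scene 0.79 819 [(143, 396, 397), (148, 399, 401), (153, 392, 399), (158, 384, 399), (163, 381, 401), (168, 379, 400), (173, 378, 398), (178, 376, 397), (183, 375, 398), (188, 377, 396), (193, 391, 392)]
blue_cap [(0.78, [396.7, 146.0])]
blue_bottle [(0.6, [386.1, 188.2])]
[0.4834, -0.2563] [[384.1, 190.9], [391.7, 154.7], [392.5, 151.0]]
[0.486, -0.265] [[385.2, 189.1], [392.8, 153.0], [393.5, 149.4]]
[0.489, -0.275] [[386.4, 187.1], [394.0, 151.2], [394.8, 147.5]]
top 0.62 102 [(246, 367, 371), (251, 364, 372), (256, 364, 370)]
blue_cap []
blue_bottle [(0.42, [370.6, 256.5])]
[0.4834, -0.2563] [[372.6, 256.1], [382.6, 252.7], [383.6, 252.3]]
[0.486, -0.265] [[375.7, 255.2], [386.0, 251.7], [387.1, 251.4]]
[0.489, -0.275] [[379.3, 254.2], [389.9, 250.6], [391.1, 250.3]]
45.0 [ 0.48345004 -0.25633644  0.05771251] [-0.8262886   0.95780021  7.29970349]
```

The floor reaction (7 N) runs through the grip with no wrist moment, so the base should be flat. Relax the pressing, then open slowly.

step_arm(deltas=[{"offset": [0,0,-0.1],"roll": 0},{"offset": [0,0,0],"roll": 0}], grip_force=3)

```text
t: 45.4
tool_pos: [0.483, -0.2559, 0.0579]
orientation: [-2.471, 1.91, 0.012]
force: [0.4, 1.8, 4.7]
opening: 0.0572
```

step_arm(deltas=[{"offset": [0,0,0],"roll": 0},{"offset": [0,0,0],"roll": 0},{"offset": [0,0,0],"roll": 0}], fingers=6.4)

```text
t: 45.78
tool_pos: [0.4822, -0.2556, 0.057]
orientation: [-2.471, 1.91, 0.015]
force: [-0.6, -0.5, -0.1]
opening: 0.0639
```

```bash
python3 ax.py
```

```text
scene 0.6 797 [(155, 389, 393), (160, 385, 395), (165, 383, 395), (170, 378, 397), (175, 376, 398), (180, 375, 398), (185, 374, 396), (190, 374, 395), (195, 377, 392)]
blue_cap [(0.61, [388.8, 159.0])]
blue_bottle [(0.58, [380.8, 190.8])]
[0.4834, -0.2563] [[384.1, 190.9], [391.7, 154.7], [392.5, 151.0]]
[0.486, -0.265] [[385.2, 189.1], [392.8, 153.0], [393.5, 149.4]]
[0.489, -0.275] [[386.4, 187.1], [394.0, 151.2], [394.8, 147.5]]
top 0.71 184 [(245, 369, 370), (250, 362, 372), (255, 360, 371), (260, 360, 369), (265, 363, 365)]
blue_cap [(0.66, [380.3, 252.8])]
blue_bottle [(0.77, [367.0, 256.1])]
[0.4834, -0.2563] [[372.6, 256.1], [382.6, 252.7], [383.6, 252.3]]
[0.486, -0.265] [[375.7, 255.2], [386.0, 251.7], [387.1, 251.4]]
[0.489, -0.275] [[379.3, 254.2], [389.9, 250.6], [391.1, 250.3]]
46.025 [ 0.48243327 -0.25576995  0.05740378] [-1.21212036  0.46341208 -0.69669277]
```

It settled: base-to-cap vectors now match the projection of an upright bottle. Open fully and back straight up.

step_arm(deltas=[{"offset": [0,0,0],"roll": 0},{"offset": [0,0,0],"roll": 0},{"offset": [0,0,-1.5],"roll": 0},{"offset": [0,0,-3],"roll": 0},{"offset": [0,0,-4],"roll": 0},{"offset": [0,0,-5],"roll": 0},{"offset": [-4,-2,-2],"roll": 0},{"offset": [-5,-3,0],"roll": 0},{"offset": [-5,-3,0],"roll": 0},{"offset": [0,0,0],"roll": 0},{"offset": [0,0,0],"roll": 0}], fingers=8.8)

```text
t: 47.55
tool_pos: [0.524, -0.1035, 0.2165]
orientation: [-2.472, 1.909, 0.012]
force: [0.2, -1.1, -0.0]
opening: 0.0878
```

```bash
cat > fin.py <<'E'
from h import *
np.set_printoptions(precision=4,suppress=True)
s=cams.read_camera("scene");t=cams.read_camera("top");st=robot.read_state();print(st["t"],st["tool_pos"],st["force"])
for n,z in(("blue_cap",.12),("blue_bottle",.004),("green_mid",.047),("green_bottle",.047),("gel_bottle",0),("iodine_bottle",0)):
    a=cams.pinpoint(s,n);b=cams.pinpoint(t,n)
    for q,p,l in(("s",s,a),("t",t,b)):
        for d in l[:2]: print(n,q,round(d["score"],2),np.round(d["xy"],1),atz(p,d["xy"],z))
    if a and b: print("   tri",tri(s,a[0]["xy"],t,b[0]["xy"]))
E
python3 fin.py
```

```text
47.65 [ 0.5238 -0.1044  0.2161] [-1.1461 -0.0204  0.1529]
blue_cap s 0.78 [390.3 154.3] [ 0.4869 -0.2551  0.12  ]
blue_cap t 0.72 [381.  256.8] [ 0.4729 -0.2521  0.12  ]
   tri [ 0.4769 -0.2477  0.1272]
blue_bottle s 0.66 [385.5 194.1] [ 0.4725 -0.2472  0.004 ]
blue_bottle t 0.65 [369.5 252.5] [ 0.4931 -0.2479  0.004 ]
   tri [ 0.4862 -0.2543 -0.0058]
green_mid s 0.64 [218.1 311.4] [0.4509 0.3208 0.047 ]
green_mid t 0.61 [159.9 263.8] [0.446  0.3191 0.047 ]
   tri [0.4476 0.3203 0.0492]
green_bottle s 0.71 [211.9 297.4] [0.4844 0.3102 0.047 ]
green_bottle t 0.82 [167.7 252.2] [0.4772 0.3007 0.047 ]
   tri [0.4814 0.3056 0.0443]
gel_bottle s 0.97 [331.9 155.6] [ 0.6989 -0.2897  0.    ]
gel_bottle t 0.86 [382.7 177.6] [ 0.7096 -0.2897  0.    ]
   tri [ 0.7071 -0.2932 -0.0046]
iodine_bottle s 0.77 [170.5 246.5] [0.6995 0.2766 0.    ]
iodine_bottle t 0.91 [190.9 176.2] [0.6988 0.2606 0.    ]
iodine_bottle t 0.24 [378.7 178.8] [ 0.7058 -0.2781  0.    ]
   tri [ 0.7061  0.2678 -0.0125]
```

All numbers fit: the blue cap is at z ≈ 0.12 m over its base, (0.48,-0.25), inside the tray. Green is on the cradle and the bystanders are unmoved. Handing in.

```bash
python3 -c "
from plant import robot
print(robot.close_job())"
```

```text
the job is handed in; nothing more can be done
None
```

The job is handed in at about 48 s of the 64 s allowed. Green lies along the white cradle, and blue stands cap up in the blue tray.

**What I did**
- **Green:** I lifted it from the channel and laid it on the white cradle. I released it once the rails took its weight.
- **Blue, out of the channel:** I pinched it by the cap from straight above, just ahead of the lip. I raised it about 10 mm over the rings, drew it part way, regrasped it round the body and pulled it clear.
- **Blue, standing it up:** The moves could not tilt the tool. I turned the bottle upright in a light grip, using the tray's right wall and then the tray floor.

**Last checks, by numbers only (all 12 picture views were used)**
- **Blue:** the cap is at about z 0.127 m, 11 mm sideways from its base and within network noise of upright. It is close to the tray centre.
- **Green:** its mid-body is within about 5 mm of the cradle centre, 47 to 49 mm up.
- **Gel and brown bottles:** both are within about 10 mm of their first readings, which is the scatter of the measurements.

**Where things disagreed**
- The jaws closed to about 56 mm on blue's 62 mm body; I never explained this, but the grip held.
- I had judged blue's base flat before opening the jaws. The images showed it leaned about 10° past vertical, and it rocked onto its base on release. It was already touching the floor, so it was a small tip rather than a drop.
- During the part draw, the bottle's body slid on the rings instead of hanging fully clear. Forces there stayed under about 3 N.

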